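Unlock the dry box, break its lid off the sticky seal and hold it ajar

ROBOT

A 6-joint arm with a two-finger parallel gripper is mounted at the origin on a cart in front of the work surface, level with it; the furniture and walls round the work are solid. World frame = base frame: x ahead of the robot, y to its left, z up, the work surface at z = 0. Lengths are in mm, angles in rad, forces in N, time in s.
With the tool pointing down it reaches from about 400 to 925 mm from the base axis. Payload 12.5 kg.
Tool frame: the origin (TCP) lies midway between the tips of the shut fingers; the grasp point (between the pads) lies 19 mm behind it (env.tcp_to_grasp is the distance from the TCP to the grasp point, in mm); z points along the fingers, y is the line along which they close (so a half turn about z gives the same grasp; the last joint's range is limited). The gripper opens to 95 mm and grips with 3 to 60 N. Pads are 20 mm wide; open, the fingers measure 119 mm over their backs; the gripper's body (75 mm by 180 mm) begins 59 mm behind the grasp point.
Start: joints at [1.179, 0.491, 1.559, -0, 1.092, -0.106], TCP at [176.186, 599.671, 214.661] pointing down, gripper open.
Joint ranges: [-3.1, 3.1], [-0.84, 2.19], [0.05, 2.79], [-1.13, 4.28], [0.06, 2.93], [-2.69, 2.69]. Speed limits (rad/s): [2.22, 2.22, 2.79, 3.14, 3.14, 3.14].

INTERFACE

Orientations are given as [roll, pitch, yaw] about the fixed x, y, z axes, in that order (R = Rz(yaw) Ry(pitch) Rx(roll)).
In Python, from cell import env gives the robot as it stands. The module is installed in compiled form; this text tells all that it offers.
- The arm moves only by the tool step_arm, never from a script. Its argument "plan" is a list that holds one entry, the list of rows, each a list of 5 numbers: the shift along the tool's x, y, z in mm, then the turn about the tool's z in degrees, then the opening, from -1 (shut) to 1 (fully open). A call has 1 to 8 rows; each row is the pose to reach, as a shift and turn from the pose commanded when the call began, along the tool's axes at that moment; what a row does not reach only later rows make up. A row lasts 1/12 s, in which the tool goes at most 41.7 mm and 7.16 degrees, less where a joint would pass 70% of its speed; a pose out of reach is approached as far as the arm can. A call with a gripper value outside its range is refused whole. The fingers move at their own pace and stop on an object; the grip force is fixed at half the most. Time passes only in rows, so rows that repeat a pose let the fingers close. It gives the time, the measured TCP pose, the force, the opening and the grip force at its end, in the units of the state.
- env.state(): the state, without advancing time (a new reading comes with each control period).
- env.read_camera(name): name is "side" or "top" or "wrist"; returns the picture (420x560x3 uint8, blue, green, red); there is no depth.
- env.get_calibration(name): a dict with "K" (3x3 intrinsics, pixels), "extrinsics" (4x4, takes a point from world to camera coordinates). Camera axes: x right, y up, looking along -z (the intrinsics and any distortion apply to the point x, -y, -z); pixel columns grow to the right and rows downward; lengths in mm; the calibration is good to about 2 mm. A picture is of the moment at which its call begins: read the wrist's pose just before it. get_calibration takes no time and is no camera call; for the wrist camera it gives the pose at the moment of the call.
- env.job_done(): hands the job in; it is judged then, once.
The state is a dict: "t": time; "joints": joint angles; "qvel": joint speeds; "tau": joint torques, N m; "eef_pos": TCP position; "tcp_rot": TCP orientation; "ft_force": force on the tool from outside, world axes, zero at the start; "moment": the same for the moment, N m; "opening": opening from 0.0 (shut) to 1.0 (fully open); "grip_force": force on a finger pad.
Only numpy, scipy, OpenCV 4.12 (cv2) and the standard library are available. Lean on these libraries where they do the work, as an engineer would, in place of code of your own. Each camera call takes 0.05 s, during which the arm holds its last target. There are 200 camera calls.

TASK

On the metal dry box, slide the black transport lock all the way to its end stop, away from the lug on the lid that it holds down. Then take the lid by its bow handle, break it free from its sticky seal without letting it fly up, and hold it slightly open, about 30 mm at the front edge. Finish while still holding it like that; do not let go, and leave the tube, the bottle and the loose cap beside the box as they stand.

Things in the scene. Friction and masses are not known exactly. Their poses are not given: they have to be found in the camera images.
- dry_box: Fixed aluminium box, 125 (x) x 200 (y) x 70 mm high, dark gasket on its rim. Origin: centre of its underside; z up; its -x side is the front, with the lock rail (a shelf reaching to x = -132 mm, 150 mm wide, top 58 mm above the table, a steel end block at each end up to 71 mm). The lid's hinge line runs along its y axis at x = +65 mm, z = 73 mm.
- lid (a joint): Hinge angle of the flat aluminium lid (132 x 208 x 10 mm, top face 84 mm above the table when shut, 0.25 to 0.4 kg): 0 shut, grows as the front edge lifts, 1.2 fully open. It falls shut if let go. Cannot open while the lock's tongue is over its lug. The seal: an upward pull of about 16 N at the handle starts it; that halves within 4 mm of lift and past 8 mm only 3 to 6 N remain.
- lid_front (a point): Middle of the lower front edge of the lid, 132 mm from the hinge line, 74 mm above the table when shut; 30 mm of opening here is a lid angle of 0.23 rad.
- lid_handle (a point): Middle of the round steel bar of the bow handle on the lid: bar 12 mm thick, lying along the box's y axis, 76 mm between its two posts, 30 mm clear above the lid, bar axis 120 mm above the table when shut. 87 mm from the hinge line horizontally and 47 mm above it when shut. The axes are those of the lid (as the box's when shut).
- lock (a joint): Position of the transport lock slide along its rail, m: 0 to 0.045, moving towards the box's +y (left seen from the front); 0.045 is the unlocked end stop. It starts near 0, locked. Light friction (1.5 N); stays where it is left.
- lock_grip (a point): On the axis of the black upright grip of the lock slide, at gripping height, 11 mm below its top (the top is 127 mm above the table). The grip is a plain post 18 mm along the box's x and 22 mm along the box's y. A flat steel tongue (top 91 mm above the table) runs from it towards the lid. Axes as the box's.
- alu_tube: Bystander: slim plain aluminium tube standing upright, 38 mm thick, 139 mm tall, to the left (+y) of the box. Origin at the centre of its underside.
- bottle: Bystander: small white bottle 38 x 42 x 86 mm standing upright to the right (-y) of the box. Origin at the centre of its underside.
- cap_loose: Bystander: screw cap 40 mm across, 23 mm high, lying on the table to the right of the box. Origin at the centre of its underside.

How it is judged:
By the outcome, as a careful person would: the job done as asked, in the order asked, and still so for the second after the job is handed in, while the arm keeps its last pose, push and grip.
It also fails if it takes over 42 s, if anything falls off the work surface, if the arm or the gripper's body presses on something with over 40 N, if the wrist force passes 120 N, or if a joint passes its speed limit or range.

## Working session

There is one attempt and no reset: what is moved stays moved. The work goes in short steps, Python scripts to look and compute and a tool call to move; the robot and the scene stay as the last step left them, time stands still between calls to the robot, and variables do not carry over. Pictures are saved under pics/ and viewed, at most 10 in all, crops included, and the job is handed in when it is done.

Besides the shell and the picture viewer there is one more tool, called as name(argument=value, ...), one argument or row to a line, values as JSON. step_arm: Moves the arm, as the interface text tells. Its arguments: {"type":"object","properties":{"plan":{"type":"array"}},"required":["plan"]}

```bash
mkdir -p pics; cat > h.py <<'E'
import numpy as np, cv2
from cell import env
def ray(cal,u,v):
    K=np.array(cal["K"]);T=np.array(cal["extrinsics"]);R=T[:3,:3];t=T[:3,3]
    d=np.linalg.inv(K)@[u,v,1.]; d=np.array([d[0],-d[1],-d[2]])
    return -R.T@t, R.T@d
def onz(cal,u,v,z):
    c,d=ray(cal,u,v); return c+d*(z-c[2])/d[2]
def proj(cal,p):
    K=np.array(cal["K"]);T=np.array(cal["extrinsics"]);q=T[:3,:3]@np.array(p)+T[:3,3]
    q=K@[q[0],-q[1],-q[2]]; return q[:2]/q[2]
E
python3 - <<'E'
from h import *
print(env.state())
for n in("top","side"):
    im=env.read_camera(n); cv2.imwrite(f"pics/{n}0.png",im)
    c=env.get_calibration(n); print(n,c)
E
```

```text
{'t': 0.0, 'joints': array([ 1.17938845e+00,  4.91565675e-01,  1.55947620e+00, -2.61756611e-06,
        1.09172125e+00, -1.05601491e-01]), 'qvel': array([ 1.42868567e-03, -1.19909941e-03,  2.83569977e-05, -2.16946926e-04,
        1.49669404e-03,  5.58530320e-04]), 'tau': array([-1.39341719e-03, -6.12623334e+01, -2.58196807e+01,  6.92570047e-02,
        4.80562309e-02, -8.86348062e-05]), 'eef_pos': array([176.08579693, 599.40808327, 214.04874762]), 'tcp_rot': array([-3.14042846e+00, -1.21065433e-04,  2.85578741e+00]), 'ft_force': array([-0.06954326,  0.08063398,  0.40661608]), 'moment': array([-0.02454224, -0.02647432,  0.00594647]), 'grip_force': 0.0, 'opening': 0.9985785321200998}
top {'K': array([[518.61600313,   0.        , 282.77343468],
       [  0.        , 518.61600313, 211.1740994 ],
       [  0.        ,   0.        ,   1.        ]]), 'extrinsics': array([[-2.46349824e-03, -9.99989650e-01,  3.82507449e-03,
        -1.54579239e+02],
       [ 9.91342207e-01, -1.93999873e-03,  1.31289242e-01,
        -5.18325438e+02],
       [-1.31280462e-01,  4.11538861e-03,  9.91336726e-01,
        -1.01121951e+03],
       [ 0.00000000e+00,  0.00000000e+00,  0.00000000e+00,
         1.00000000e+00]])}
side {'K': array([[502.07043531,   0.        , 287.96501431],
       [  0.        , 502.07043531, 209.4529964 ],
       [  0.        ,   0.        ,   1.        ]]), 'extrinsics': array([[ 8.14271791e-01, -5.80482527e-01, -1.21872872e-03,
        -5.24444657e+02],
       [ 3.63259259e-01,  5.07922032e-01,  7.81062046e-01,
        -1.79723635e+02],
       [-4.52773852e-01, -6.36439506e-01,  6.24452236e-01,
        -1.08840018e+03],
       [ 0.00000000e+00,  0.00000000e+00,  0.00000000e+00,
         1.00000000e+00]])}
```

View pics/top0.png

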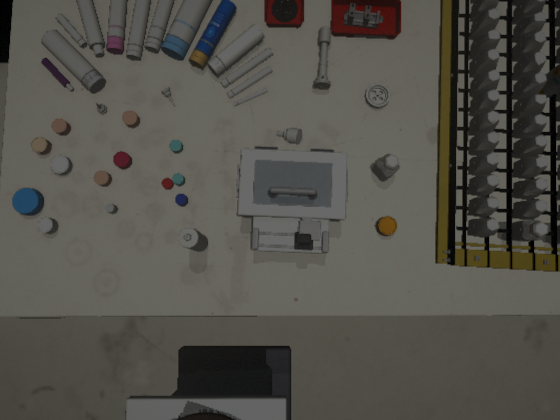

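View pics/side0.png

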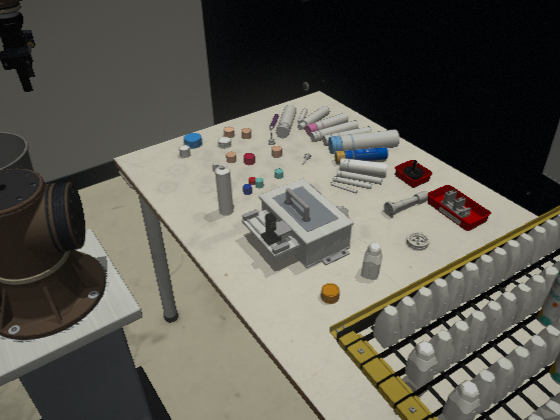

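The top view shows the lid at about (238–347, 150–218), the handle bar near (292, 191), the black grip near (304, 240), the tube at (188, 238), the bottle at (388, 165) and the cap at (387, 226). The side view shows the grip top near (268, 216) and the handle running from (287, 188) to (308, 217). I'll enlarge both for exact pixels.

```bash
python3 - <<'E'
from h import *
a=cv2.imread("pics/top0.png")[140:260,170:410]; b=cv2.imread("pics/side0.png")[160:280,200:360]
a=cv2.convertScaleAbs(a,alpha=1.6)
b=cv2.convertScaleAbs(b,alpha=1.3)
A=cv2.resize(a,None,fx=3.3,fy=3.3,interpolation=cv2.INTER_CUBIC);
cv2.imwrite("pics/ca.png",A)
cv2.imwrite("pics/cb.png",cv2.resize(b,None,fx=5,fy=5,interpolation=cv2.INTER_CUBIC))
c=env.get_calibration("top")
# lid quad at z=84
for p in [(239,150),(347,150),(346,218),(238,216)]: print(p,onz(c,*p,84).round(1))
g=cv2.cvtColor(cv2.imread("pics/top0.png"),cv2.COLOR_BGR2GRAY)
m=(g[225:260,280:325]<45).astype(np.uint8)
n,l,s,ce=cv2.connectedComponentsWithStats(m)
print(s,ce+[280,225])
E
```

```text
(239, 150) [631.9 -70.5  84. ]
(347, 150) [ 631.6 -281.1   84. ]
(346, 218) [ 498.  -276.7   84. ]
(238, 216) [502.3 -69.7  84. ]
[[   0    0   45   35 1307]
 [  15    7   18   18  268]] [[301.78882938 242.17903596]
 [303.02985075 241.12686567]]
```

View pics/ca.png

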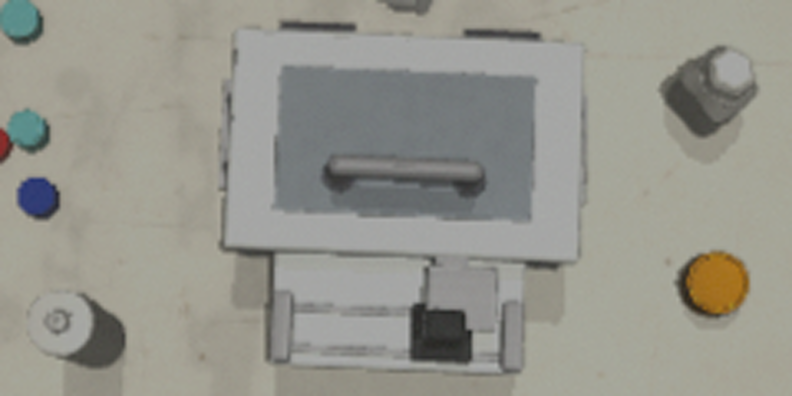

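View pics/cb.png

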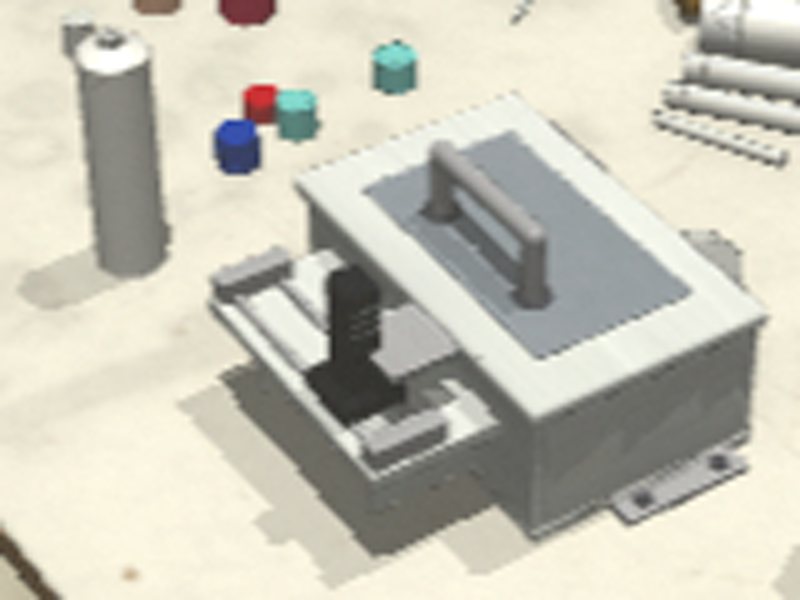

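The crops show the grip top centre at (304.8, 238.5) top and (271, 214.4) side. The handle bar ends are at (272.4, 190.0) and (313.6, 192.1) in the top view, and at (288, 189.4) and (307, 206.4) in the side view. The box is turned about -0.04 rad and the tube has clear room on the left.

```bash
python3 - <<'E'
from h import *
c=env.get_calibration("top"); s=env.get_calibration("side")
q=np.array([onz(c,*p,84) for p in [(241.2,149.1),(346.4,153.3),(345.8,219.4),(237.6,215.2)]]); print(q.round(1))
lc=q.mean(0); e=(q[0]-q[1])+(q[3]-q[2]); yaw=np.arctan2(-e[0],e[1]); print("lid c",lc,"yaw",yaw, np.hypot(*e[:2])/2)
h=np.array([onz(c,*p,125) for p in [(272.4,190),(313.6,192.1)]]);print("bar top",h.round(1)); e=h[0]-h[1]; print("yaw",np.arctan2(-e[0],e[1]),np.hypot(*e[:2]))
hs=np.array([onz(s,*p,124) for p in [(288,189.4),(307,206.4)]]);print("bar side",hs.round(1))
print("grip top",onz(c,304.8,238.5,127).round(1),"side",onz(s,271,214.4,127).round(1))
R=lambda y:np.array([[np.cos(y),-np.sin(y)],[np.sin(y),np.cos(y)]])
# handle is at x=65-87=-22 of box; lid centre x=-1
print("handle from lid",lc[:2]+R(yaw)@[-21,0])
print("tube top",onz(c,188,237,139).round(1),"bottle",onz(c,391,161,86).round(1))
E
```

```text
[[ 633.7  -74.7   84. ]
 [ 625.  -279.9   84. ]
 [ 495.3 -276.3   84. ]
 [ 503.8  -68.9   84. ]]
lid c [ 564.44780632 -174.94320803   84.        ] yaw -0.041725165534254725 206.4398878117032
bar top [[ 545.5 -136.3  125. ]
 [ 541.5 -212.5  125. ]]
yaw -0.053445021643574814 76.30996926016351
bar side [[ 547.3 -136.1  124. ]
 [ 544.7 -213.   124. ]]
grip top [ 455.4 -195.4  127. ] side [ 461.4 -192.7  127. ]
handle from lid [ 543.46608406 -174.06723379]
tube top [457.6  15.4 139. ] bottle [ 609.1 -366.    86. ]
```

```bash
cat > go.py <<'E'
# usage: go.py x y z yaw -> shift in tool axes and turn, from the measured pose
import sys; from h import *
from scipy.spatial.transform import Rotation as Ro
s=env.state(); x,y,z,w=map(float,sys.argv[1:5])
R=Ro.from_euler("xyz",s["tcp_rot"]).as_matrix()
d=R.T@(np.array([x,y,z])-s["eef_pos"]); t=Ro.from_matrix(R.T@Ro.from_euler("xyz",[np.pi,0,w]).as_matrix()).as_rotvec()
print("t",round(s["t"],2),"pos",s["eef_pos"].round(1),"rot",s["tcp_rot"].round(3),"F",s["ft_force"].round(1),"op",round(s["opening"],3),"\nshift",d.round(1),"turn",np.degrees(t).round(2))
E
```

step_arm(
  plan=[
    [[-395,-300,0,76,0.2],[-395,-300,0,76,0.2],[-395,-300,0,76,0.2],[-395,-300,0,76,0.2],[-395,-300,0,76,0.2],[-395,-300,0,76,0.2],[-395,-300,0,76,0.2],[-395,-300,0,76,0.2]],
  ],
)

```text
t: 0.77
eef_pos: [374.7, 329.6, 214.6]
tcp_rot: [-3.141, -0.0, 1.85]
ft_force: [0.9, 0.1, 0.4]
opening: 0.603
grip_force: 0.0
```

```bash
python3 go.py 457 -194 215 1.526
```

```text
t 0.77 pos [374.7 329.6 214.6] rot [-3.141 -0.     1.85 ] F [0.9 0.1 0.4] op 0.603 
shift [-5.26e+02 -6.51e+01 -4.00e-01] turn [-1.000e-02  0.000e+00  1.855e+01]
```

step_arm(
  plan=[
    [[-526,-65,0,18.5,0.2],[-526,-65,0,18.5,0.2],[-526,-65,0,18.5,0.2],[-526,-65,0,18.5,0.2],[-526,-65,0,18.5,0.2],[-526,-65,0,18.5,0.2],[-526,-65,0,18.5,0.2],[-526,-65,0,18.5,0.2]],
  ],
)

```text
t: 1.43
eef_pos: [427.6, 0.4, 214.7]
tcp_rot: [3.141, -0.0, 1.533]
ft_force: [0.6, 0.5, -0.4]
opening: 0.6
grip_force: 0.0
```

```bash
python3 go.py 457 -194 215 1.526
```

```text
t 1.43 pos [4.276e+02 4.000e-01 2.147e+02] rot [ 3.141 -0.     1.533] F [ 0.6  0.5 -0.4] op 0.6 
shift [-193.2   36.8   -0.3] turn [ 0.01 -0.01  0.4 ]
```

step_arm(
  plan=[
    [[-193,37,0,0.5,0.2],[-193,37,0,0.5,0.2],[-193,37,0,0.5,0.2],[-193,37,0,0.5,0.2],[-193,37,0,0.5,0.2],[-193,37,25,0.5,0.2],[-193,37,40,0.5,0.2],[-193,37,40,0.5,0.2]],
  ],
)

```text
t: 2.1
eef_pos: [456.2, -191.8, 172.0]
tcp_rot: [-3.137, -0.002, 1.523]
ft_force: [-0.2, -0.4, -0.6]
opening: 0.598
grip_force: 0.0
```

```bash
python3 go.py 457 -194 100 1.526; python3 - <<'E'
from h import *
c=env.get_calibration("wrist"); im=env.read_camera("wrist"); cv2.imwrite("pics/w1.png",im)
print("expect grip top",proj(c,[457,-194,127]),"bar",proj(c,[546,-136,126]),proj(c,[543,-212,126]))
cv2.imwrite("pics/w1b.png",cv2.convertScaleAbs(im,alpha=1.4))
E
```

```text
t 2.1 pos [ 456.2 -191.8  172. ] rot [-3.137e+00 -2.000e-03  1.523e+00] F [-0.2 -0.4 -0.6] op 0.598 
shift [-2.3  1.3 71.9] turn [-0.25 -0.14 -0.18]
expect grip top [282.56260607 239.75063953] bar [425.97463479 142.6804333 ] [413.44892067 258.95567456]
```

View pics/w1b.png

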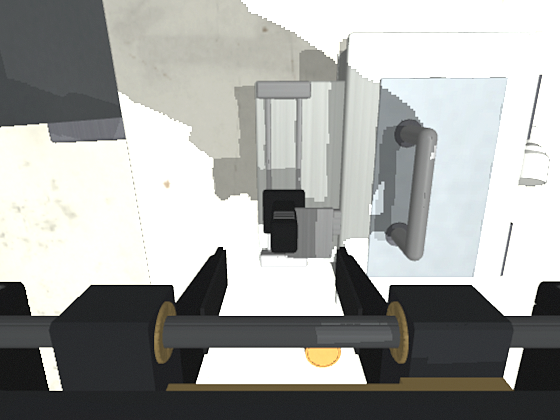

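The wrist view has the grip top at about (285, 236), against (282.6, 239.8) expected. The bar runs from (427, 138) to (417, 252). The estimates are therefore within about 3 mm, with both objects about 2 mm further +x and 2.5 mm further +y. I'll check that the arm has settled before descending.

```bash
python3 go.py 458.5 -192 100 1.526
```

```text
t 2.15 pos [ 456.8 -191.7  173.5] rot [-3.139e+00 -2.000e-03  1.524e+00] F [0.4 0.1 0.7] op 0.597 
shift [-0.3  1.9 73.5] turn [-0.16 -0.09 -0.13]
```

step_arm(
  plan=[
    [[0,2,30,0,0.2],[0,2,55,0,0.2],[0,2,70,0,0.2],[0,2,74,0,0.2],[0,2,74,0,-0.4],[0,2,74,0,-0.8],[0,2,74,0,-1],[0,2,74,0,-1]],
  ],
)

```text
t: 2.82
eef_pos: [460.0, -192.1, 101.8]
tcp_rot: [3.14, 0.001, 1.524]
ft_force: [-0.1, 0.9, 0.4]
opening: 0.374
grip_force: 0.0
```

step_arm(
  plan=[
    [[0,0,0,0,-1],[0,0,0,0,-1],[0,0,0,0,-1],[0,0,0,0,-1]],
  ],
)

```text
t: 3.15
eef_pos: [458.1, -191.6, 101.0]
tcp_rot: [-3.139, -0.001, 1.525]
ft_force: [-8.6, -0.4, 10.0]
opening: 0.189
grip_force: 30.0
```

step_arm(
  plan=[
    [[8,0,0,0,-1],[16,0,0,0,-1],[24,0,0,0,-1],[32,0,0,0,-1],[38,0,0,0,-1],[43,0,0,0,-1],[45,0,0,0,-1],[46,0,0,0,-1]],
  ],
)

```text
t: 3.82
eef_pos: [460.2, -148.4, 100.9]
tcp_rot: [-3.139, 0.004, 1.527]
ft_force: [-18.1, -33.8, 3.0]
opening: 0.184
grip_force: 30.0
```

step_arm(
  plan=[
    [[1,0,0,0,-1],[1,0,0,0,-1],[2,0,0,0,-1],[2,0,0,0,-1]],
  ],
)

```text
t: 4.15
eef_pos: [460.2, -147.5, 100.9]
tcp_rot: [-3.139, 0.005, 1.526]
ft_force: [-18.6, -35.7, 3.4]
opening: 0.185
grip_force: 30.0
```

step_arm(
  plan=[
    [[0,0,0,0,0.2],[0,0,0,0,0.2],[0,0,0,0,0.2],[0,0,-20,0,0.2],[0,0,-50,0,0.2],[0,0,-75,0,0.2],[0,0,-75,0,0.2],[0,0,-75,0,0.2]],
  ],
)

```text
t: 4.82
eef_pos: [462.2, -143.8, 176.6]
tcp_rot: [3.139, 0.001, 1.525]
ft_force: [0.0, 0.4, -0.4]
opening: 0.594
grip_force: 0.0
```

```bash
python3 - <<'E'
from h import *
c=env.get_calibration("wrist"); im=env.read_camera("wrist")
cv2.imwrite("pics/w2b.png",cv2.convertScaleAbs(im,alpha=1.3))
for p in ([460,-147.5,127],[548,-133.5,126],[545,-209.5,126]): print(proj(c,p).round(1))
E
python3 go.py 546 -172 101 1.526
```

```text
[277.5 239.2]
[411.2 212.7]
[400.5 314.4]
t 4.87 pos [ 461.7 -143.6  175.6] rot [3.141 0.    1.525] F [-0.4 -0.3 -1. ] op 0.597 
shift [-24.4  85.5  74.6] turn [ 0.04  0.   -0.08]
```

View pics/w2b.png

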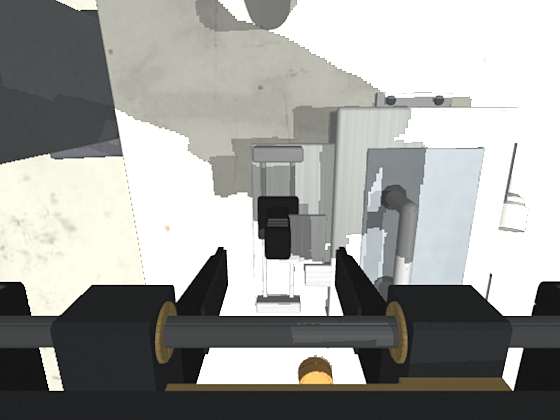

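The wrist view shows the lock slid over: the grip is at (278, 238), the tongue at (307, 237), and the lug at (318, 275) is exposed. The bar centreline runs through (408, 212) and (403.5, 280), within 2 mm of the estimate.

step_arm(
  plan=[
    [[-12,40,0,0,0.2],[-24,75,0,0,0.2],[-24,85,10,0,0.2],[-24,85,30,0,0.2],[-24,85,50,0,0.2],[-24,85,65,0,0.2],[-24,85,74,0,0.2],[-24,85,74,0,0.2]],
  ],
)

```text
t: 5.53
eef_pos: [544.3, -171.3, 98.8]
tcp_rot: [-3.137, -0.002, 1.524]
ft_force: [-0.5, -0.8, 0.1]
opening: 0.601
grip_force: 0.0
```

step_arm(
  plan=[
    [[0,0,0,0,-0.2],[0,0,0,0,-0.6],[0,0,0,0,-1],[0,0,0,0,-1],[0,0,0,0,-1],[0,0,0,0,-1],[0,0,0,0,-1],[0,0,0,0,-1]],
  ],
)

```text
t: 6.2
eef_pos: [546.8, -172.0, 101.9]
tcp_rot: [3.138, 0.0, 1.524]
ft_force: [2.9, 0.9, -3.6]
opening: 0.118
grip_force: 30.0
```

step_arm(
  plan=[
    [[0,0.3,-0.5,0,-1],[0,0.5,-1,0,-1],[0,0.8,-1.5,0,-1],[0,1.1,-2,0,-1],[0,1.4,-2.5,0,-1],[0,1.6,-3,0,-1],[0,1.9,-3.5,0,-1],[0,2.2,-4,0,-1]],
  ],
)

```text
t: 6.87
eef_pos: [547.4, -172.0, 103.4]
tcp_rot: [-3.14, -0.001, 1.524]
ft_force: [7.5, -3.4, -23.6]
opening: 0.117
grip_force: 30.0
```

step_arm(
  plan=[
    [[0,0.3,-0.4,0,-1],[0,0.5,-0.8,0,-1],[0,0.7,-1.2,0,-1],[0,0.9,-1.6,0,-1],[0,1.1,-2,0,-1],[0,1.1,-2,0,-1]],
  ],
)

```text
t: 7.37
eef_pos: [549.1, -172.1, 106.4]
tcp_rot: [-3.142, -0.0, 1.524]
ft_force: [7.0, -1.6, -14.4]
opening: 0.118
grip_force: 30.0
```

step_arm(
  plan=[
    [[0,0.5,-0.8,0,-1],[0,1,-1.5,0,-1],[0,1.6,-2.3,0,-1],[0,2.2,-3,0,-1],[0,2.7,-3.8,0,-1],[0,3.3,-4.5,0,-1],[0,3.9,-5.3,0,-1],[0,4.4,-6,0,-1]],
  ],
)

```text
t: 8.03
eef_pos: [553.3, -172.3, 113.1]
tcp_rot: [-3.141, -0.0, 1.524]
ft_force: [5.3, -1.1, -12.5]
opening: 0.119
grip_force: 30.0
```

step_arm(
  plan=[
    [[0,0.8,-1,0,-1],[0,1.5,-2,0,-1],[0,2.2,-3,0,-1],[0,3,-4,0,-1],[0,3.8,-5,0,-1],[0,4.5,-6,0,-1],[0,4.5,-6,0,-1],[0,4.5,-6,0,-1]],
  ],
)

```text
t: 8.7
eef_pos: [557.9, -172.5, 119.4]
tcp_rot: [3.141, -0.0, 1.524]
ft_force: [5.4, -1.3, -12.5]
opening: 0.117
grip_force: 30.0
```

```bash
python3 go.py 560 -172 120.5 1.526; python3 - <<'E'
from h import *
c=env.get_calibration("side"); im=env.read_camera("side")
Y=-0.045;R=np.array([[np.cos(Y),-np.sin(Y)],[np.sin(Y),np.cos(Y)]])
o=np.array([566.5,-172.5])
im2=cv2.resize(im[150:270,200:360],None,fx=5,fy=5,interpolation=cv2.INTER_CUBIC); cv2.imwrite("pics/s2.png",im2)
for th in (0,.15,.23,.3):
  for ys in (104,-104):
    x=65-132*np.cos(th)+1*np.sin(th); z=73+1*np.cos(th)+132*np.sin(th)
    p=proj(c,[*(o+R@[x,ys]),z]); xt=65-132*np.cos(th)+11*np.sin(th); zt=73+11*np.cos(th)+132*np.sin(th)
    print(th,ys,((p-[200,150])*5).round(),((proj(c,[*(o+R@[xt,ys]),zt])-[200,150])*5).round())
E
```

```text
t 8.7 pos [ 557.9 -172.5  119.4] rot [ 3.141 -0.     1.524] F [  5.4  -1.3 -12.5] op 0.117 
shift [ 0.6  2.1 -1. ] turn [ 0.01 -0.   -0.11]
0 104 [285. 240.] [284. 224.]
0 -104 [525. 483.] [526. 466.]
0.15 104 [286. 207.] [288. 189.]
0.15 -104 [529. 448.] [533. 430.]
0.23 104 [289. 188.] [292. 170.]
0.23 -104 [534. 429.] [539. 410.]
0.3 104 [293. 172.] [297. 153.]
0.3 -104 [539. 411.] [545. 391.]
```

View pics/s2.png

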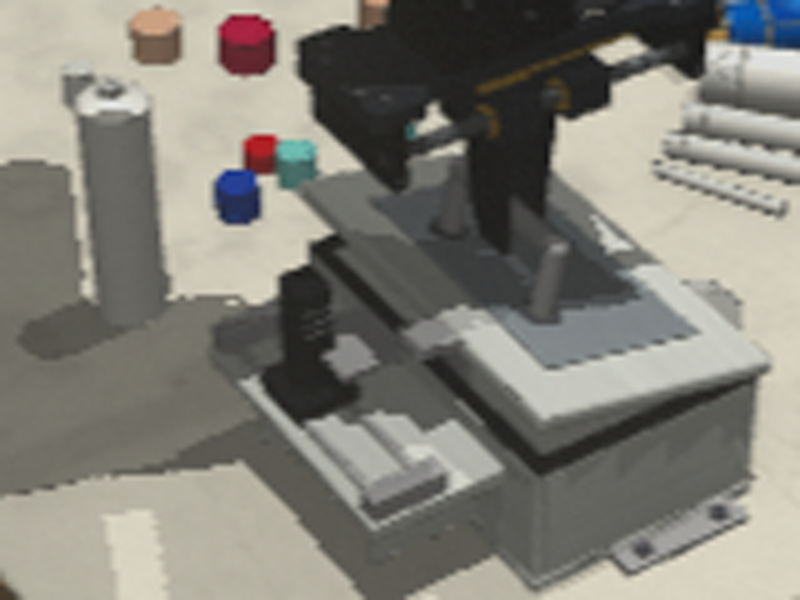

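The side view shows the lid held open. Its near front corner is at (545, 419) and its left corner at (300, 182), so the angle is about 0.19–0.21 rad. The lock grip has stayed at the far end and the tube is untouched. I'll lift about 2 mm more at the handle.

step_arm(
  plan=[
    [[0,0.5,-0.7,0,-1],[0,1,-1.4,0,-1],[0,1.6,-2,0,-1],[0,1.6,-2,0,-1],[0,1.6,-2,0,-1],[0,1.6,-2,0,-1]],
  ],
)

```text
t: 9.25
eef_pos: [559.3, -172.6, 121.4]
tcp_rot: [3.142, -0.0, 1.524]
ft_force: [4.8, -2.9, -12.6]
opening: 0.118
grip_force: 30.0
```

```bash
python3 - <<'E'
from h import *
im=env.read_camera("side"); print(env.state()["qvel"].round(4))
cv2.imwrite("pics/s3.png",cv2.resize(im[170:270,210:360],None,fx=5,fy=5,interpolation=cv2.INTER_CUBIC))
t=env.read_camera("top"); old=cv2.imread("pics/top0.png")
for n,(r0,r1,c0,c1) in dict(tube=(225,255,175,200),bottle=(150,185,370,402),cap=(215,238,375,400)).items(): print(n,cv2.absdiff(t,old)[r0:r1,c0:c1].mean().round(1))
E
```

```text
[ 0.0004 -0.001  -0.0003  0.0011  0.0001  0.0001]
tube 47.9
bottle 34.8
cap 32.1
```

View pics/s3.png

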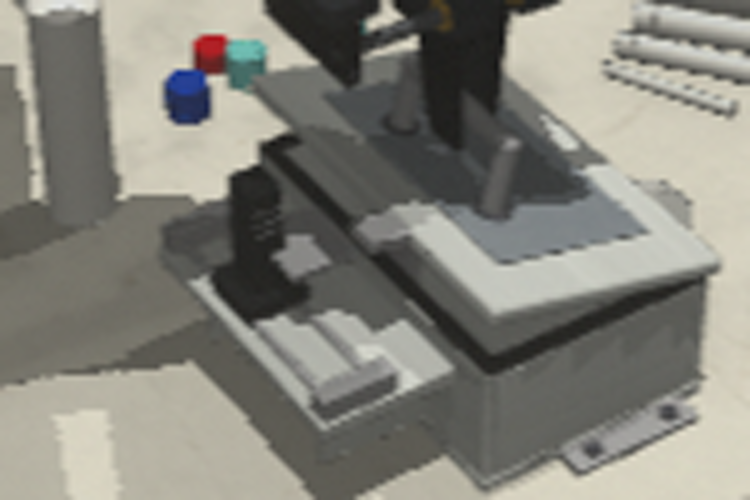

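The lid is open at about 0.21–0.23 rad, or roughly 28–30 mm at the front. Its near corner is at (495, 315) in this crop. The arm is at rest, the lock is at its end, and the tube is standing as before.

```bash
python3 -c "
from cell import env
print(env.job_done())"
```

```text
the job is handed in; nothing more can be done
None
```

The job is handed in: the lock is at its end stop, the seal is broken without a jump, and the gripper is still holding the lid by its handle, open about 28–30 mm at the front edge (from arm pose and camera). The tube looks untouched; the bottle and cap were never approached, but my final image check on them was inconclusive.

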